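Fold down the jig plate and present the cast lever over its pins

TASK

First swing the jig's hinged plate fully shut, so that its tab drops behind the front rim and its two pins stand upright. Then grip the lopsided cast lever by its balance point, lift it level, and keep it hanging level a few centimetres above the pins, with the bore of its big boss over the thick pin and the bore of its small eye over the thin pin; finish while still holding it there, neither lowered on to the pins nor let go. Never let the lever tip, and leave the other things on the bench where they are.

Things in the scene. Friction and masses are not known exactly. Their poses are not given: they have to be found in the camera images.
- jig: fixed open-topped dark steel box on the bench, 160 (x) by 210 (y) mm, side walls 60 mm high; its front wall (its -x side, facing the robot) rises 6 mm higher, to 66 mm, and is the rim. Origin: centre of its underside. Its z is up; its yaw varies
- plate (a joint): hinge of the jig's aluminium plate (137 mm from hinge to free edge, 206 wide, 6 thick) at the top of the jig's far (+x) wall. Rad: 0 = shut flat on the box, its 14 mm deep tab behind the front rim, against a stop; grows as the free edge rises; starts at 0.6 to 1.1. Stiff hinge: the plate stays where left; 2 to 6 N on its pin side near the free edge pushes it over and down
- plate_hinge (a point): point on the hinge line at mid-width, 70 mm from the jig's origin along the jig's +x and 60 mm above the bench. Axes turn with the plate: -x runs from the hinge to the free edge, y along the hinge (equal to the jig's y), z is the normal of the face with the pins (up when shut)
- plate_push (a point): good place to push: on the pin-side face of the plate at mid-width, 118 mm from the hinge and 19 mm from the free edge. Axes as plate_hinge
- pin_fat (a point): centre of the tip of the thick steel pin: 15 mm diameter, standing 22 mm proud of the plate, 68 mm from the hinge, 75 mm to the jig's -y side of mid-width. Tip 88 mm above the bench when the plate is shut. Axes as plate_hinge
- pin_thin (a point): centre of the tip of the thin steel pin: 8 mm diameter, standing 22 mm proud of the plate, 68 mm from the hinge, 75 mm to the jig's +y side of mid-width (150 mm from the thick pin). Tip 88 mm above the bench when shut. Axes as plate_hinge
- lever: loose grey cast lever, 187 mm long, 0.5 to 0.75 kg, lying flat: big heavy boss (46 mm diameter, 38 tall, 21 bore) and small eye (28 diameter, 28 tall, 14 bore), bores 150 mm apart, joined by an arm 16 mm wide, 6 to 28 mm above the underside. Origin: at underside level below the balance point, 52 mm from the boss's bore, 98 mm from the eye's. x points along the arm to the eye, z up
- balance (a point): the lever's balance point (centre of mass), mid-width of the arm, 17 mm above the lever's underside: the place to grip, across the arm (fingers closing along the lever's y), from above. Axes as the lever's
- boss (a point): centre of the big boss's bore at the lever's underside
- eye (a point): centre of the small eye's bore at the lever's underside
- wrench: bystander, to be left alone: open-ended steel wrench, 150 mm long, lying between the jig and the lever. Origin: on its underside
- link: bystander, to be left alone: flat steel link, 106 mm long, 26 mm wide, 10 mm thick, with two EQUAL round ends: not the lever. Origin: on its underside
- spray: bystander, to be left alone: white spray can, 60 mm diameter, 170 mm tall, upright. Origin: on its underside
- jar: bystander, to be left alone: amber glass jar with steel cap, 68 mm diameter, 75 mm tall, upright. Origin: on its underside
- tape: bystander, to be left alone: black tape roll lying flat, 90 mm diameter, 25 mm tall. Origin: on its underside
- screwdriver: bystander, to be left alone: screwdriver, 190 mm long, lying flat. Origin: on its underside
- block: bystander, to be left alone: offcut of pale wood, 70 x 110 x 35 mm, lying flat. Origin: on its underside
Not all that is in view belongs to the job. Several things look just like the lever: the one meant starts farthest to the robot's right.

How it is judged (in metres and radians):
On the way, in this order (a step that is already met when the one before it is completed fails the run):
1. the plate is swung fully shut, tab behind the rim (value of joint plate below 0.05 rad and height (world z) of balance below 0.03 m), for 0.2 s.
2. the lever is lifted clear of the bench, level, gripped at its balance point (value of joint plate below 0.05 rad and height (world z) of balance above 0.05 m and angle between lever's own z axis and vertical below 0.12 rad and contact force between lever and the fingers above 2 N and x of the grasp point in the frame of lever between -0.016 and 0.016 m), for 0.2 s.
At the end, for the whole second after the job is handed in: Plate shut (below 0.05 rad); lever still in the fingers, gripped within 16 mm of its balance point along the arm, level within 0.12 rad, each bore within 15 mm of its pin in plan, underside 10 to 90 mm above the pin tips, touching no jig; bystanders within 30 mm of their starts (value of joint plate below 0.05 rad and angle between lever's own z axis and vertical below 0.12 rad and contact force between lever and the fingers above 2 N and x of the grasp point in the frame of lever between -0.016 and 0.016 m and horizontal distance between boss and pin_fat below 0.015 m and horizontal distance between eye and pin_thin below 0.015 m and z of boss in the frame of pin_fat between 0.01 and 0.09 m and z of eye in the frame of pin_thin between 0.01 and 0.09 m and contact force between lever and jig below 0.1 N and linear speed of lever below 0.03 m/s and distance of each of wrench, link, spray, jar, tape, screwdriver, block from where it was at the start of the episode below 0.03 m); the arm keeps its last pose, push and grip.
It fails at once if the lever tips by more than 0.35 rad (angle between lever's own z axis and vertical above 0.35 rad).
It fails at once if a bystander is shoved by more than 30 mm (distance of any of wrench, link, spray, jar, tape, screwdriver, block from where it was at the start of the episode above 0.03 m).
It also fails if it takes over 54 s, if anything falls off the work surface, if the arm or the gripper's body presses on something with over 40 N, if the wrist force passes 120 N, or if a joint passes its speed limit or range.

ROBOT

A 7-joint arm with a two-finger parallel gripper is mounted at the origin on the work surface. World frame = base frame: x ahead of the robot, y to its left, z up, the work surface at z = 0. Lengths are in mm, angles in rad, forces in N, time in s.
With the tool pointing down it reaches from about 425 to 800 mm from the base axis. Payload 8.3 kg.
Tool frame: the origin (TCP) lies at the very end of the fingers, on their centre line; the grasp point (between the pads) lies 19 mm behind it; z points along the fingers, y is the line along which they close (so a half turn about z gives the same grasp; the last joint's range is limited). The gripper opens to 85 mm and grips with 20 to 120 N. Pads are 22 mm wide; open, the fingers measure 114 mm over their backs; the gripper's body (76 mm by 85 mm) begins 54 mm behind the grasp point. The pads swing forward as they close: fully open they stand 13 mm farther back than shut.
Start: joints at [-1.164, 0.383, 0.016, 1.37, -0.006, 1.388, -0.046], TCP at [282.891, 557.293, 231.279] pointing down, gripper open.
Joint ranges: [-2.95, 2.95], [-0.25, 2.06], [-1.52, 1.56], [0.18, 2.33], [-1.44, 4.58], [0.02, 2.06], [-3.01, 3.01]. Speed limits (rad/s): [2.39, 2.39, 3.01, 3.01, 3.14, 3.14, 3.14].

INTERFACE

Orientations are given as a rotation vector (axis times angle).
In Python, from rig import monitor, imaging, job_done, spotter gives the robot as it stands.
- The arm moves only by the tool move_arm, never from a script. Its argument "motion" is one flat list of numbers, 7 for each row, row after row: the turn, a rotation vector about the tool's x, y, z in units of 60 degrees (1.0 is 60 degrees), then the shift along the tool's x, y, z in units of 12 cm (1.0 is 12 cm), then the closure, from -1 (fully open) to 1 (shut), so that 0 is half open. A call has exactly 5 rows; each row is the pose to reach, as a shift and turn from the pose commanded when the call began, along the tool's axes at that moment; what a row does not reach only later rows make up. A row lasts 1/10 s, in which the tool goes at most 50 mm and 8.59 degrees, less where a joint would pass 70% of its speed; a pose out of reach is approached as far as the arm can. A call with a number of a shift or a turn outside -1 to 1 is refused whole. A call with a gripper value outside its range is refused whole. The fingers move at their own pace and stop on an object; "squeeze" is the grip in N (left out, the last holds). Time passes only in rows, so rows that repeat a pose let the fingers close, or fill a call up. It gives the time, the measured TCP pose, the force, the opening and the grip force at its end, in the units of the state.
- monitor.sense(): the state, without advancing time (a new reading comes with each control period).
- imaging.get_image(name): name is "scene" or "side" or "wrist"; returns (picture, depth): 384x512x3 uint8, blue, green, red; 384x512 float32, mm along the optical axis (not along the pixel's ray), 0 where there is no reading.
- imaging.calibration(name): a dict with "K" (3x3 intrinsics, pixels), "view" (4x4, takes a point from world to camera coordinates). Camera axes: x right, y down, z forward; pixel columns grow to the right and rows downward; lengths in mm; the calibration is good to about 2 mm. The wrist camera is an equidistant fisheye: a pixel r from the principal point sees the ray r / f radians off the axis. A picture is of the moment at which its call begins: read the wrist's pose just before it. calibration takes no time and is no camera call; for the wrist camera it gives the pose at the moment of the call.
- job_done(): hands the job in; it is judged then, once.
Trained networks look in the newest picture that a camera, given by its name, has taken for a name from the list of things; names that differ only in an ending like _2 or _b are one class to them, and where a whole thing is asked for, a point or a joint stands for the part that bears it (a point fixed in the world has none). Each returns a list of dicts, best first, with "score" (0 to 1); they miss things now and then, are a little off and sometimes report something else, mostly with a low value. They report only what shows in the picture. A call takes as long as a camera call. They do not tell look-alikes from the thing itself.
- spotter.trace(camera, target): "mask" (384x512 bool, what is visible of it).
- spotter.spot_point(camera, target): "xyz" ([x, y, z] in mm, in the coordinates of the camera as it stood for that picture, good to about 4 mm: a listed point, or the origin of a listed thing).
The state is a dict: "clock": time; "joint_pos": joint angles; "qd": joint speeds; "joint_torque": joint torques, N m; "tool_pos": TCP position; "orientation": TCP orientation; "contact_force": force on the tool from outside, world axes, zero at the start; "moment": the same for the moment, N m; "grip_width": finger opening in mm; "grasp_force": force on a finger pad.
Only numpy, scipy, OpenCV 4.12 (cv2) and the standard library are available. Lean on these libraries where they do the work, as an engineer would, in place of code of your own. Each camera call takes 0.05 s, during which the arm holds its last target. There are 200 camera calls.

## Working session

There is one attempt and no reset: what is moved stays moved. The work goes in short steps, Python scripts to look and compute and a tool call to move; the robot and the scene stay as the last step left them, time stands still between calls to the robot, and variables do not carry over. Pictures are saved under pics/ and viewed, at most 10 in all, crops included, and the job is handed in when it is done.

Besides the shell and the picture viewer there is one more tool, called as name(argument=value, ...) on one line, values as JSON. move_arm: Moves the arm, as the interface text tells. Its arguments: {"type":"object","properties":{"motion":{"type":"array","items":{"type":"number","minimum":-1,"maximum":1}},"squeeze":{"type":"number"}},"required":["motion"]}

```bash
ls; mkdir -p pics; cat > h.py <<'E'
import numpy as np, cv2
from rig import monitor, imaging, job_done, spotter
from scipy.spatial.transform import Rotation as R
def w(cam,p):
    V=np.array(imaging.calibration(cam)["view"]); return (np.linalg.inv(V)@np.r_[p,1])[:3]
def px(cam,P):
    c=imaging.calibration(cam);p=(np.array(c["view"])@np.r_[P,1])[:3];u=np.array(c["K"])@p;return (u[:2]/u[2]).round()
def spots(cam,names):
    for n in names:
        for d in spotter.spot_point(cam,n)[:5]:
            P=w(cam,d["xyz"]);print(cam,n,round(d["score"],2),P.round(0),px(cam,P) if cam!="wrist" else "")
E
python3 - <<'E'
from h import *
ims=[]
for c in ["scene","side"]:
    im,d=imaging.get_image(c);cv2.imwrite(f"pics/{c}0.png",im)
    spots(c,["jig","plate_hinge","plate_push","pin_fat","pin_thin","balance","boss","eye"]+([ "wrench","link","spray","jar","tape","screwdriver","block"] if c=="scene" else []))
s=monitor.sense();print(s["clock"],s["tool_pos"],s["orientation"])
E
```

```text
pics
scene jig 0.97 [ 576. -176.    1.] [204. 271.]
scene plate_hinge 0.71 [ 634. -256.  132.] [194. 287.]
scene plate_push 0.86 [ 597. -181.  165.] [202. 249.]
scene plate_push 0.56 [680.   3.  -2.] [274. 247.]
scene plate_push 0.46 [546. 192.   1.] [276. 180.]
scene pin_thin 0.57 [ 639. -101.  133.] [237. 242.]
scene pin_thin 0.44 [428.  -2.  -2.] [206. 202.]
scene pin_thin 0.44 [ 762. -254.    2.] [238. 335.]
scene pin_thin 0.15 [494. 196.  -2.] [264. 171.]
scene balance 0.79 [681. 403.  17.] [351. 155.]
scene balance 0.72 [765. 231.  -1.] [343. 208.]
scene balance 0.61 [337. 367.  14.] [258. 114.]
scene balance 0.56 [494. 196.  18.] [264. 168.]
scene boss 0.87 [304. 402.  -2.] [257. 107.]
scene boss 0.83 [650. 446.  -2.] [349. 146.]
scene boss 0.74 [545. 193.  -2.] [276. 180.]
scene eye 0.74 [402. 291.  -2.] [260. 139.]
scene eye 0.59 [740. 322.  -0.] [352. 184.]
scene eye 0.58 [396. 188.  -5.] [238. 158.]
scene wrench 0.58 [429.   2.   0.] [207. 201.]
scene link 0.82 [677.   1.   0.] [273. 246.]
scene spray 0.69 [ 598. -178.  168.] [203. 248.]
scene spray 0.65 [532. 451.  -1.] [
[... 637 characters left out ...]
176. 141.]
side pin_thin 0.87 [ 639. -104.  138.] [202. 158.]
side pin_thin 0.24 [ 767. -263.    5.] [148. 185.]
side balance 0.94 [688. 404.  18.] [300. 277.]
side balance 0.69 [340. 367.  18.] [368. 216.]
side balance 0.68 [497. 187.  21.] [294. 209.]
side balance 0.44 [781.  71.   0.] [201. 235.]
side boss 0.62 [660. 444.  -2.] [317. 285.]
side boss 0.58 [547. 194.  -1.] [284. 222.]
side boss 0.58 [309. 405.  -2.] [383. 222.]
side eye 0.95 [743. 319.  -4.] [265. 275.]
side eye 0.89 [399. 186.  -0.] [314. 201.]
side eye 0.83 [410. 291.   4.] [335. 217.]
side eye 0.19 [783. -72.  -1.] [175. 214.]
1.25 [282.85543942 557.29571759 231.26632665] [-7.31080019e-01 -3.05523320e+00  1.51895305e-04]
```

View pics/scene0.png

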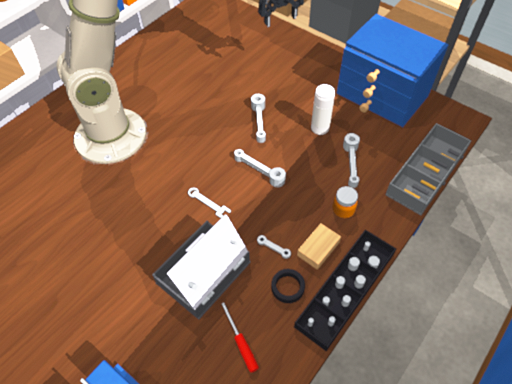

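View pics/side0.png

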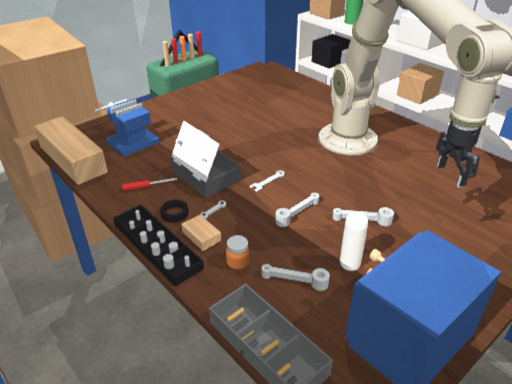

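```bash
python3 - <<'E'
import cv2
a=cv2.imread("pics/scene0.png")[130:215,190:310];b=cv2.imread("pics/side0.png")[180:240,260:345]
a=cv2.resize(a,(560,397),interpolation=3);cv2.imwrite("pics/crop.png",a)
E
```

```text
(no output)
```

View pics/crop.png

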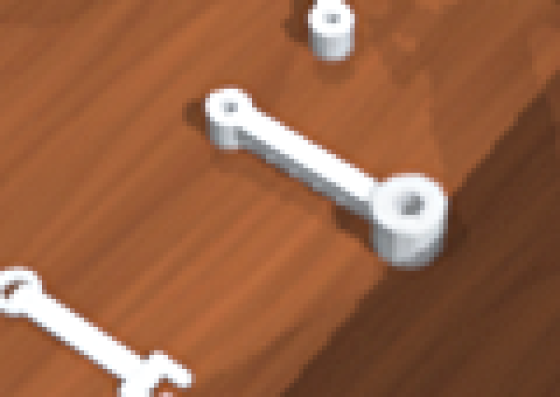

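The side and scene pictures show three lever look-alikes in the scene view: (259,117), (351,158) and (262,167). The link at (273,246) has equal ends and the wrench is at (207,201). The crop shows the one at (262,167) with its boss at (276,177) and eye at (238,155). It has the smallest y (about 190), so it is farthest to the right, and I choose it. The plate is open about 1.07 rad and the jig's yaw is near 0.

I'll go to above the pin side of the plate with the fingers shut.

move_arm(motion=[0,0,-0.09,-0.2,-0.14,0,1,0,0,-0.18,-0.4,-0.29,0,1,0,0,-0.27,-0.6,-0.43,0,1,0,0,-0.36,-0.8,-0.58,0,1,0,0,-0.448,-0.97,-0.72,0,1], squeeze=40)

```text
clock: 1.75
tool_pos: [348.5, 426.1, 231.4]
orientation: [-0.004, 3.141, -0.0]
contact_force: [0.5, 0.6, -0.3]
grip_width: 12.5
grasp_force: 0.0
```

move_arm(motion=[0,0,0,-0.1,-0.2,0,1,0,0,0,-0.2,-0.4,0,1,0,0,0,-0.3,-0.6,0,1,0,0,0,-0.4,-0.8,0,1,0,0,0,-0.5,-1,0,1])

```text
clock: 2.25
tool_pos: [407.9, 306.5, 231.5]
orientation: [0.001, 3.141, 0.0]
contact_force: [0.5, 0.3, -0.2]
grip_width: -0.0
grasp_force: 0.0
```

move_arm(motion=[0,0,0,-0.1,-0.2,0,1,0,0,0,-0.2,-0.4,0,1,0,0,0,-0.3,-0.6,0,1,0,0,0,-0.4,-0.8,0,1,0,0,0,-0.5,-1,0,1])

```text
clock: 2.75
tool_pos: [467.9, 186.5, 231.5]
orientation: [0.001, 3.141, 0.0]
contact_force: [-0.3, -0.0, -0.1]
grip_width: 0.2
grasp_force: 0.0
```

```bash
python3 - <<'E'
from h import *
im,d=imaging.get_image("wrist");cv2.imwrite("pics/w0.png",im)
spots("wrist",["balance","boss","eye"])
E
```

```text
wrist balance 0.85 [497. 190.  22.] 
wrist balance 0.81 [345. 362.  21.] 
wrist balance 0.69 [688. 395.  16.] 
wrist boss 0.84 [653. 444.  -2.] 
wrist boss 0.75 [304. 405.   1.] 
wrist boss 0.71 [553. 195.  -0.] 
wrist eye 0.78 [406. 296.   4.] 
wrist eye 0.56 [404. 190.   2.]
```

move_arm(motion=[0,0,0,-0.1,-0.2,-0.03,1,0,0,0,-0.2,-0.4,-0.06,1,0,0,0,-0.3,-0.6,-0.1,1,0,0,0,-0.4,-0.8,-0.1,1,0,0,0,-0.5,-1,-0.1,1])

```text
clock: 3.45
tool_pos: [527.6, 68.2, 243.5]
orientation: [-0.003, 3.141, 0.001]
contact_force: [-0.3, -0.1, 0.5]
grip_width: 0.4
grasp_force: 0.0
```

move_arm(motion=[0,0,0,-0.12,-0.2,0,1,0,0,0,-0.24,-0.4,0,1,0,0,0,-0.36,-0.6,0,1,0,0,0,-0.48,-0.8,0,1,0,0,0,-0.6,-1,0,1])

```text
clock: 3.95
tool_pos: [600.0, -51.6, 243.1]
orientation: [0.003, -3.141, -0.001]
contact_force: [1.7, 0.2, 0.7]
grip_width: 0.2
grasp_force: 0.0
```

move_arm(motion=[0,0,0,-0.1,-0.2,0,1,0,0,0,-0.2,-0.4,0,1,0,0,0,-0.3,-0.6,0,1,0,0,0,-0.4,-0.8,0,1,0,0,0,-0.5,-1,0,1])

```text
clock: 4.45
tool_pos: [660.2, -171.4, 242.9]
orientation: [0.003, -3.141, -0.002]
contact_force: [0.3, -0.1, -0.3]
grip_width: -0.0
grasp_force: 0.0
```

```bash
python3 - <<'E'
from h import *
print(monitor.sense()["tool_pos"])
for c in ["side","wrist"]:
    imaging.get_image(c)
    spots(c,["jig","plate_hinge","plate_push","pin_fat","pin_thin"])
E
```

```text
[ 660.17517771 -171.41657621  242.91233769]
side jig 0.58 [ 578. -180.    2.] [206. 175.]
side plate_hinge 0.92 [ 650. -173.   61.] [189. 170.]
side plate_push 0.76 [ 596. -180.  165.] [198. 138.]
side plate_push 0.62 [401. 187.   2.] [313. 201.]
side pin_fat 0.88 [ 640. -257.  137.] [175. 140.]
side pin_thin 0.56 [ 641. -107.  135.] [201. 159.]
side pin_thin 0.55 [769. 227.   3.] [237. 260.]
wrist plate_hinge 0.79 [ 646. -181.   64.] 
wrist plate_push 0.79 [ 598. -179.  170.] 
wrist pin_fat 0.59 [767. 230.   5.] 
wrist pin_fat 0.58 [ 640. -258.  135.] 
wrist pin_thin 0.92 [ 643. -111.  138.]
```

move_arm(motion=[0,0,0,0.01,-0.02,0.15,1,0,0,0,0.02,-0.04,0.3,1,0,0,0,0.04,-0.07,0.45,1,0,0,0,0.04,-0.07,0.6,1,0,0,0,0.04,-0.07,0.65,1])

```text
clock: 5.55
tool_pos: [653.4, -180.6, 163.2]
orientation: [-0.001, -3.139, -0.001]
contact_force: [0.3, -0.8, 0.1]
grip_width: 0.0
grasp_force: 0.0
```

move_arm(motion=[0,0,0,0.1,0,0,1,0,0,0,0.2,0,0,1,0,0,0,0.3,0,0,1,0,0,0,0.37,0,0,1,0,0,0,0.43,0,0.02,1])

```text
clock: 6.05
tool_pos: [603.5, -180.9, 164.1]
orientation: [0.0, 3.139, -0.001]
contact_force: [4.8, -0.5, 0.2]
grip_width: 0.0
grasp_force: 2.0
```

move_arm(motion=[0,0,0,0.05,0,0.02,1,0,0,0,0.1,0,0.05,1,0,0,0,0.16,0,0.09,1,0,0,0,0.21,0,0.13,1,0,0,0,0.26,0,0.18,1])

```text
clock: 6.55
tool_pos: [571.2, -180.7, 140.9]
orientation: [-0.001, -3.142, -0.001]
contact_force: [2.8, 1.8, 1.6]
grip_width: -0.2
grasp_force: 1.7
```

move_arm(motion=[0,0,0,0.03,0,0.04,1,0,0,0,0.06,0,0.08,1,0,0,0,0.08,0,0.12,1,0,0,0,0.11,0,0.16,1,0,0,0,0.13,0,0.2,1])

```text
clock: 7.05
tool_pos: [555.5, -181.1, 116.8]
orientation: [-0.001, -3.141, 0.0]
contact_force: [-0.4, 0.2, 4.3]
grip_width: 0.1
grasp_force: 1.6
```

Now down the rest of the arc to just above shut, then press.

move_arm(motion=[0,0,0,0.02,0,0.07,1,0,0,0,0.05,0,0.14,1,0,0,0,0.08,0,0.2,1,0,0,0,0.1,0,0.26,1,0,0,0,0.11,0,0.32,1])

```text
clock: 7.55
tool_pos: [542.7, -181.0, 78.3]
orientation: [0.001, 3.141, -0.0]
contact_force: [2.7, -0.7, 2.3]
grip_width: 0.4
grasp_force: 1.4
```

move_arm(motion=[0,0,0,0,0,0.03,1,0,0,0,0,0,0.06,1,0,0,0,0,0,0.08,1,0,0,0,0,0,0.1,1,0,0,0,0,0,0.12,1])

```text
clock: 8.05
tool_pos: [542.4, -181.0, 65.9]
orientation: [-0.001, -3.141, -0.001]
contact_force: [-17.2, 4.9, 38.1]
grip_width: -0.1
grasp_force: 18.9
```

move_arm(motion=[0,0,0,0,0,-0.03,1,0,0,0,0,0,-0.1,1,0,0,0,0,0,-0.3,1,0,0,0,0,0,-0.6,1,0,0,0,0,0,-0.9,1])

```text
clock: 8.55
tool_pos: [542.5, -180.7, 173.5]
orientation: [-0.001, -3.141, -0.0]
contact_force: [-0.3, -0.2, -0.6]
grip_width: -0.2
grasp_force: 0.0
```

```bash
python3 - <<'E'
from h import *
for c in ["scene","side","wrist"]:
    im,_=imaging.get_image(c)
    if c=="side": cv2.imwrite("pics/shut.png",cv2.resize(im[110:210,130:270],(700,500),interpolation=3))
    spots(c,["jig","plate_hinge","plate_push","pin_fat","pin_thin"])
E
```

```text
scene jig 0.96 [ 576. -178.    1.] [204. 272.]
scene plate_hinge 0.57 [ 644. -179.   57.] [221. 278.]
scene plate_push 0.85 [ 532. -181.   64.] [188. 254.]
scene plate_push 0.5 [ 572. -175.   -2.] [204. 271.]
scene plate_push 0.39 [ 763. -251.    3.] [239. 335.]
scene pin_fat 0.72 [ 573. -255.   90.] [178. 279.]
scene pin_thin 0.86 [ 577. -100.   86.] [220. 237.]
side jig 0.79 [ 577. -179.    1.] [206. 175.]
side plate_hinge 0.88 [ 648. -173.   60.] [189. 170.]
side plate_push 0.73 [ 530. -181.   65.] [215. 155.]
side pin_fat 0.8 [ 580. -255.   92.] [191. 146.]
side pin_thin 0.62 [ 583. -105.   91.] [216. 163.]
wrist jig 0.81 [ 577. -177.    5.] 
wrist plate_push 0.66 [ 533. -176.   66.] 
wrist pin_fat 0.9 [ 582. -255.   90.] 
wrist pin_thin 0.92 [ 584. -108.   95.]
```

View pics/shut.png

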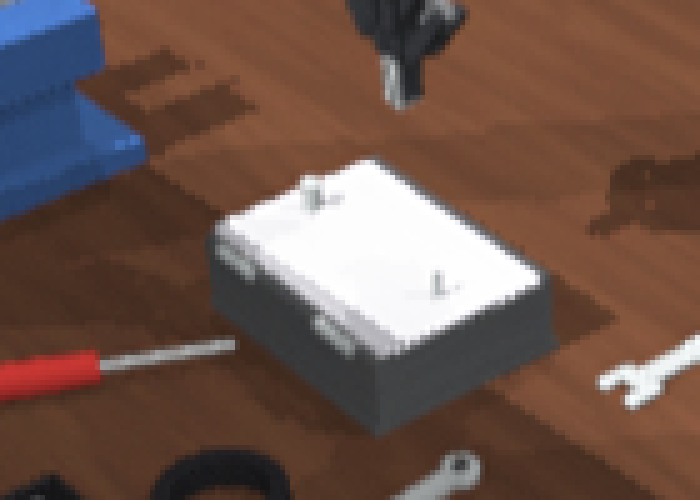

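The plate lies flat and flush, with its pins upright at crop (311,190) and (437,285), so it is shut. Now over to the lever, opening the fingers.

move_arm(motion=[0,0,0,0.03,0.2,0,0,0,0,0,0.06,0.4,0,-0.5,0,0,0,0.08,0.6,0,-1,0,0,0,0.1,0.8,0,-1,0,0,0,0.13,1,0,-1])

```text
clock: 9.95
tool_pos: [527.2, -60.0, 172.6]
orientation: [0.001, 3.141, 0.0]
contact_force: [-0.3, -0.5, -0.0]
grip_width: 72.4
grasp_force: 0.0
```

move_arm(motion=[0,0,0,0.03,0.2,0,-1,0,0,0,0.06,0.4,0,-1,0,0,0,0.08,0.6,0,-1,0,0,0,0.1,0.8,0,-1,0,0,0,0.13,1,0,-1])

```text
clock: 10.45
tool_pos: [511.7, 60.0, 172.7]
orientation: [0.001, 3.141, 0.0]
contact_force: [0.3, 1.2, 0.2]
grip_width: 85.6
grasp_force: 0.0
```

move_arm(motion=[0,0,0,0.03,0.25,0,-1,0,0,0,0.06,0.5,0,-1,0,0,0,0.08,0.75,0,-1,0,0,0,0.13,1,0,-1,0,0,0,0.13,1,0,-1])

```text
clock: 10.95
tool_pos: [494.7, 184.5, 172.4]
orientation: [0.01, -3.141, -0.003]
contact_force: [1.1, 0.7, 0.7]
grip_width: 85.5
grasp_force: 0.0
```

```bash
python3 - <<'E'
from h import *
for i in range(3):
    im,_=imaging.get_image("wrist")
    spots("wrist",["lever","balance","boss","eye"])
print(monitor.sense()["tool_pos"])
cv2.imwrite("pics/w1.png",im)
E
```

```text
wrist lever 0.97 [498. 184.   4.] 
wrist lever 0.89 [347. 362.   2.] 
wrist balance 0.65 [503. 188.  18.] 
wrist balance 0.65 [784. -83.   3.] 
wrist balance 0.59 [347. 363.  20.] 
wrist boss 0.87 [556. 191.   0.] 
wrist boss 0.79 [309. 399.  -1.] 
wrist boss 0.45 [659. 442.  -2.] 
wrist eye 0.74 [404. 182.   1.] 
wrist eye 0.69 [409. 287.   3.] 
wrist lever 0.64 [343. 367.   2.] 
wrist lever 0.58 [495. 190.   1.] 
wrist lever 0.48 [401. 188.   3.] 
wrist balance 0.93 [342. 365.  19.] 
wrist balance 0.81 [498. 199.  17.] 
wrist boss 0.89 [303. 407.   2.] 
wrist boss 0.72 [656. 449.   3.] 
wrist boss 0.69 [553. 194.   3.] 
wrist boss 0.33 [499. 197.  19.] 
wrist eye 0.85 [401. 190.   1.] 
wrist eye 0.61 [407. 296.   3.] 
wrist lever 0.82 [342. 366.   1.] 
wrist balance 0.88 [342. 364.  17.] 
wrist boss 0.89 [552. 198.   2.] 
wrist boss 0.46 [655. 449.   1.] 
wrist eye 0.8 [403. 190.   1.] 
wrist eye 0.61 [407. 298.   3.] 
[496.23807952 179.0057971  172.47286757]
```

View pics/w1.png

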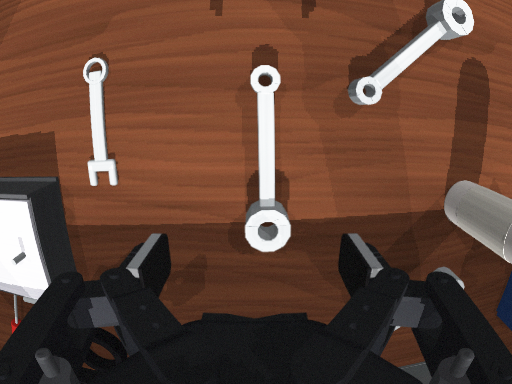

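The wrist view shows the chosen lever: eye bore at (265,80), boss bore at (267,231), clear space on either side. I'll back-project those bores.

```bash
cat >> h.py <<'E'
def fish(uv,z):
    c=imaging.calibration("wrist");K=np.array(c["K"]);Vi=np.linalg.inv(c["view"])
    q=np.array([(uv[0]-K[0,2])/K[0,0],(uv[1]-K[1,2])/K[1,1]]);t=np.hypot(*q)
    r=Vi[:3,:3]@np.r_[np.sin(t)*q/t,np.cos(t)];o=Vi[:3,3];return o+r*(z-o[2])/r[2]
E
python3 - <<'E'
from h import *
e=fish((265,79),28);b=fish((267,231),38);d=e-b
print(e,b,np.hypot(*d[:2]),np.degrees(np.arctan2(d[1],d[0])),b+52/150*d)
print(monitor.sense()["tool_pos"],monitor.sense()["orientation"])
E
```

```text
[400.7830055  189.22202233  28.        ] [551.11527037 191.82725549  38.        ] 150.3548373010184 -179.00717304477217 [499.00008521 190.92410799  34.53333333]
[496.23807952 179.0057971  172.47286757] [-1.14347307e-03 -3.14152340e+00  4.64221730e-06]
```

move_arm(motion=[0,0,0,-0.02,0.05,0.2,-1,0,0,0,-0.02,0.1,0.4,-1,0,0,0,-0.02,0.1,0.6,-1,0,0,0,-0.02,0.1,0.8,-1,0,0,0,-0.02,0.1,0.98,-1])

```text
clock: 12.2
tool_pos: [498.4, 191.1, 53.7]
orientation: [-0.0, -3.141, 0.0]
contact_force: [-0.6, -0.2, 0.2]
grip_width: 85.5
grasp_force: 0.0
```

move_arm(motion=[0,0,0,0,0,0.12,-1,0,0,0,0,0,0.24,-1,0,0,0,0,0,0.34,-1,0,0,0,0,0,0.41,-1,0,0,0,0,0,0.41,-1])

```text
clock: 12.7
tool_pos: [497.9, 190.8, 4.6]
orientation: [-0.001, -3.14, 0.001]
contact_force: [0.7, -0.8, -0.3]
grip_width: 85.5
grasp_force: 0.0
```

```bash
python3 - <<'E'
from h import *
print(monitor.sense()["tool_pos"],monitor.sense()["contact_force"])
im,_=imaging.get_image("wrist");cv2.imwrite("pics/w2.png",im)
spots("wrist",["balance","boss","eye"])
E
```

```text
[497.90607941 190.80247541   4.62541342] [ 0.71850036 -0.83263781 -0.29189911]
wrist balance 0.61 [501. 193.  21.] 
wrist boss 0.62 [499. 197.  22.] 
wrist boss 0.56 [657. 452.   1.] 
wrist eye 0.83 [410. 297.   2.] 
wrist eye 0.81 [403. 189.   3.]
```

View pics/w2.png

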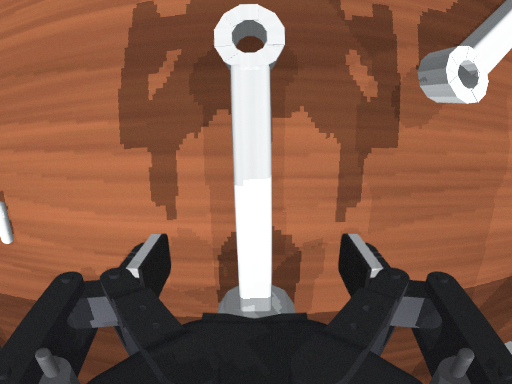

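The arm, at column 252, is centred between the pads at columns 165 and 343. Close.

move_arm(motion=[0,0,0,0,0,0,-0.4,0,0,0,0,0,0,0.2,0,0,0,0,0,0,0.6,0,0,0,0,0,0,1,0,0,0,0,0,0,1], squeeze=70)

```text
clock: 13.4
tool_pos: [498.8, 191.1, 6.0]
orientation: [0.001, 3.141, -0.0]
contact_force: [3.5, 1.2, -3.3]
grip_width: 14.6
grasp_force: 68.2
```

move_arm(motion=[0,0,0,0,0,0,1,0,0,0,0,0,0,1,0,0,0,0,0,0,1,0,0,0,0,0,0,1,0,0,0,0,0,0,1])

```text
clock: 13.9
tool_pos: [498.8, 191.0, 6.0]
orientation: [0.002, 3.141, 0.0]
contact_force: [-1.6, -0.4, 5.2]
grip_width: 14.5
grasp_force: 69.9
```

move_arm(motion=[0,0,0,0,0,-0.02,1,0,0,0,0,0,-0.06,1,0,0,0,0,0,-0.12,1,0,0,0,0,0,-0.2,1,0,0,0,0,0,-0.28,1])

```text
clock: 14.4
tool_pos: [498.6, 191.1, 40.1]
orientation: [-0.001, -3.142, 0.0]
contact_force: [-0.3, -0.7, -5.3]
grip_width: 14.5
grasp_force: 68.5
```

move_arm(motion=[0,0,0,0,0,-0.12,1,0,0,0,0,0,-0.32,1,0,0,0,0,0,-0.56,1,0,0,0,0,0,-0.8,1,0,0,0,0,0,-0.95,1])

```text
clock: 14.9
tool_pos: [499.5, 191.3, 156.5]
orientation: [0.001, 3.139, 0.002]
contact_force: [0.3, 0.1, -6.4]
grip_width: 14.6
grasp_force: 68.7
```

```bash
python3 - <<'E'
from h import *
print(monitor.sense()["tool_pos"],monitor.sense()["contact_force"],monitor.sense()["moment"])
im,_=imaging.get_image("side");cv2.imwrite("pics/lift.png",cv2.resize(im[110:250,230:410],(720,560),interpolation=3))
for i in range(2):
    imaging.get_image("side");spots("side",["balance","boss","eye"])
E
```

```text
[499.46215073 191.28557682 156.52567744] [ 0.25305581  0.10520255 -6.44217154] [-0.01973605 -0.05913774  0.03027396]
side balance 0.67 [692. 406.  19.] [300. 278.]
side balance 0.65 [ 581. -256.   92.] [191. 146.]
side balance 0.63 [342. 366.  18.] [368. 216.]
side balance 0.57 [500. 190. 172.] [296. 171.]
side balance 0.4 [549. 194. 152.] [285. 184.]
side boss 0.71 [660. 443.  -2.] [317. 284.]
side boss 0.63 [548. 192. 150.] [285. 184.]
side boss 0.62 [305. 405.   1.] [385. 221.]
side boss 0.49 [499. 191. 173.] [296. 171.]
side eye 0.95 [742. 322.  -2.] [266. 275.]
side eye 0.94 [411. 290.   2.] [335. 217.]
side eye 0.93 [403. 191. 153.] [317. 165.]
side eye 0.49 [501. 193. 157.] [296. 176.]
side eye 0.36 [499. 191. 175.] [296. 171.]
side balance 0.85 [691. 402.  16.] [299. 277.]
side balance 0.75 [341. 366.  15.] [368. 216.]
side balance 0.55 [496. 192. 163.] [297. 174.]
side boss 0.9 [307. 405.   1.] [384. 221.]
side boss 0.89 [659. 444.  -1.] [318. 284.]
side boss 0.58 [ 576. -254.   95.] [192. 145.]
side boss 0.55 [545. 191. 146.] [285. 184.]
side eye 0.96 [410. 292.   3.] [336. 217.]
side eye 0.88 [400. 190. 147.] [318. 166.]
side eye 0.6 [741. 324.   2.] [266. 274.]
side eye 0.49 [496. 192. 168.] [297. 172.]
```

View pics/lift.png

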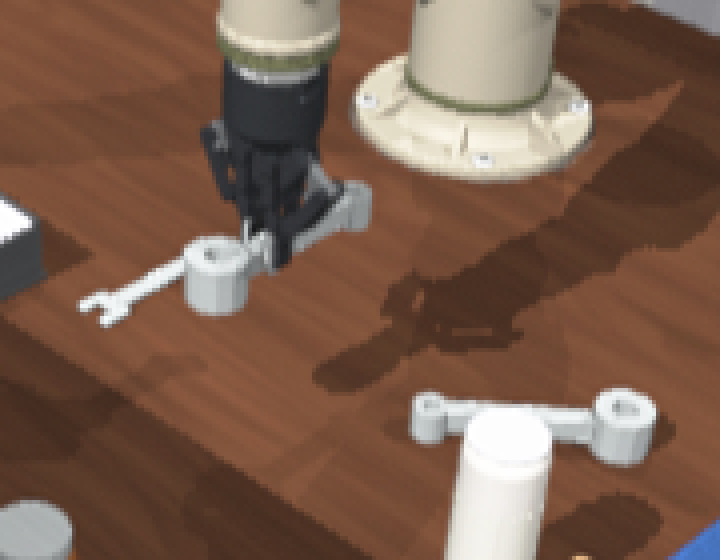

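The lever hangs level, with the boss and eye undersides both at about z=150. Now carry it to the jig, turning tool z by +91°.

move_arm(motion=[0,0,0.09,-0.02,-0.12,0,1,0,0,0.22,-0.05,-0.32,0,1,0,0,0.36,-0.09,-0.53,0,1,0,0,0.5,-0.13,-0.74,0,1,0,0,0.64,-0.167,-0.958,0,1])

```text
clock: 15.85
tool_pos: [518.4, 75.2, 152.6]
orientation: [-1.042, -2.963, 0.001]
contact_force: [0.2, 0.2, -5.3]
grip_width: 14.4
grasp_force: 68.7
```

move_arm(motion=[0,0,0.13,-0.14,-0.1,0,1,0,0,0.27,-0.28,-0.2,0,1,0,0,0.41,-0.42,-0.3,0,1,0,0,0.55,-0.56,-0.4,0,1,0,0,0.667,-0.695,-0.504,0,1])

```text
clock: 16.35
tool_pos: [546.2, -23.9, 152.6]
orientation: [-1.993, -2.427, 0.002]
contact_force: [0.0, 0.1, -5.5]
grip_width: 14.7
grasp_force: 68.7
```

```bash
cat >> h.py <<'E'
def go(X,Y,Z,yaw):  # yaw: world angle of tool x
    s=monitor.sense();M=R.from_rotvec(s["orientation"]);x=M.as_matrix()[:,0]
    T=R.from_matrix(np.c_[[np.cos(yaw),np.sin(yaw),0],[np.sin(yaw),-np.cos(yaw),0],[0,0,-1]])
    print(s["tool_pos"].round(1) if hasattr(s["tool_pos"],"round") else s["tool_pos"],np.degrees(np.arctan2(x[1],x[0])))
    print("rot/60",((M.inv()*T).as_rotvec(degrees=True)/60).round(3),"shift",(M.inv().apply(np.array([X,Y,Z])-s["tool_pos"])/120).round(3))
E
python3 - <<'E'
from h import *
go(580,-203,156,np.radians(89.5))
E
```

```text
[546.2 -23.9 152.6] 101.2164062844783
rot/60 [-0.001  0.     0.195] shift [-1.519 -0.014 -0.028]
```

move_arm(motion=[0,0,0.06,-0.16,0,0,1,0,0,0.12,-0.34,0,0,1,0,0,0.17,-0.52,0,-0.01,1,0,0,0.195,-0.7,0,-0.02,1,0,0,0.195,-0.85,-0.01,-0.03,1])

```text
clock: 16.85
tool_pos: [565.8, -125.6, 156.9]
orientation: [2.227, 2.216, -0.001]
contact_force: [0.2, 0.2, -5.7]
grip_width: 14.5
grasp_force: 68.6
```

```bash
python3 - <<'E'
from h import *
go(580,-203,145,np.radians(89.5))
E
```

```text
[ 565.8 -125.6  156.9] 89.71227329213042
rot/60 [-0.     0.001  0.004] shift [-0.644  0.122  0.1  ]
```

move_arm(motion=[0,0,0,-0.16,0.03,0.02,1,0,0,0,-0.34,0.06,0.05,1,0,0,0,-0.5,0.09,0.08,1,0,0,0,-0.6,0.11,0.1,1,0,0,0,-0.644,0.122,0.1,1])

```text
clock: 17.35
tool_pos: [579.5, -202.7, 144.4]
orientation: [-2.227, -2.216, 0.002]
contact_force: [-0.3, -0.5, -5.5]
grip_width: 14.6
grasp_force: 68.6
```

move_arm(motion=[0,0,0,0,0,0,1,0,0,0,0,0,0,1,0,0,0,0,0,0,1,0,0,0,0,0,0,1,0,0,0,0,0,0,1])

```text
clock: 17.85
tool_pos: [580.1, -199.9, 145.0]
orientation: [-2.223, -2.219, -0.001]
contact_force: [0.4, -0.5, -5.0]
grip_width: 14.7
grasp_force: 68.6
```

```bash
python3 - <<'E'
from h import *
go(580,-203,145,np.radians(89.5))
for c in ["scene","side","wrist","side"]:
    im,_=imaging.get_image(c)
    if c=="side": cv2.imwrite("pics/fin.png",cv2.resize(im[90:210,120:280],(800,600),interpolation=3))
    for n in ["pin_fat","pin_thin","boss","eye","plate_push"]:
        for d in spotter.spot_point(c,n):
            P=w(c,d["xyz"])
            if abs(P[1]+180)<110 and abs(P[0]-575)<60: print(c,n,round(d["score"],2),P.round(0))
E
```

```text
[ 580.1 -199.9  145. ] 89.89692608559639
rot/60 [ 0.    -0.     0.007] shift [-0.025 -0.001  0.   ]
scene pin_fat 0.78 [ 575. -257.   89.]
scene pin_thin 0.89 [ 579. -103.   90.]
scene boss 0.77 [ 577. -249.  139.]
scene boss 0.64 [ 577. -199.  138.]
scene plate_push 0.56 [ 530. -179.   65.]
side pin_fat 0.57 [ 580. -255.   93.]
side pin_thin 0.68 [ 584. -103.   90.]
side boss 0.79 [ 578. -253.  140.]
side eye 0.67 [ 580. -102.  143.]
side plate_push 0.91 [ 526. -181.   63.]
wrist eye 0.94 [ 581. -103.  138.]
wrist plate_push 0.63 [ 532. -178.   68.]
side pin_fat 0.65 [ 580. -256.   90.]
side pin_thin 0.83 [ 581. -105.   87.]
side eye 0.75 [ 582. -102.  137.]
```

View pics/fin.png

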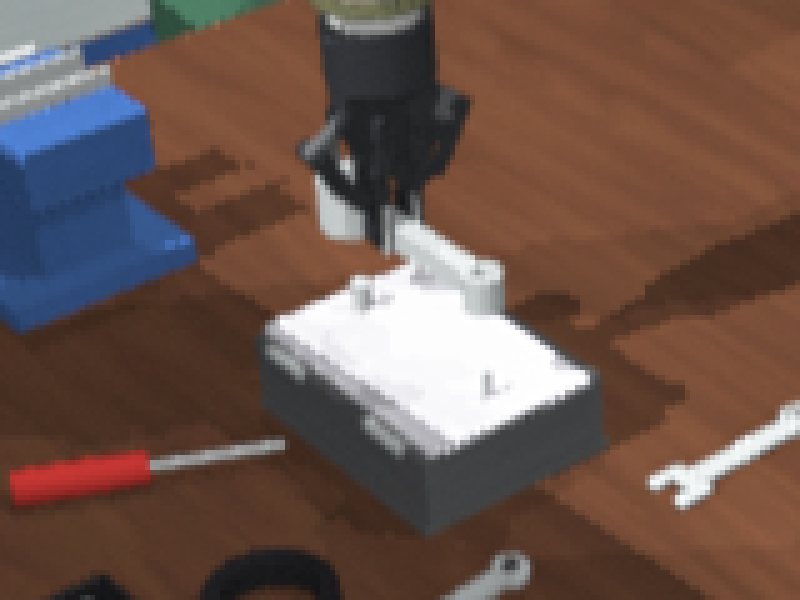

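The picture shows the lever level, with its eye (485,285) above the thin pin (488,382) and its boss (340,210) above the fat pin (362,290). In plan each bore is within about 4 mm of its pin, and the underside is about 50 mm above the tips. The arm is still, so I hand in.

```bash
python3 -c "
from h import *
print(job_done())"
```

```text
the job is handed in; nothing more can be done
None
```

The job is handed in, with no verdict shown: the plate is shut, and the lever is held level at its balance point about 50 mm above the pins, each bore within about 4 mm of its pin by the camera readings.

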